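# Clamp the ink shaker with its wing nut

## Robot

A 6-joint arm with a two-finger parallel gripper is mounted at the origin on the work surface. World frame = base frame: x ahead of the robot, y to its left, z up, the work surface at z = 0. Lengths are in m, angles in rad, forces in N, time in s.
With the tool pointing down it reaches from about 0.25 to 0.8 m from the base axis. Payload 8.5 kg.
Tool frame: the origin (TCP) lies at the very end of the fingers, on their centre line; the grasp point (between the pads) lies env.grasp_offset behind it (env.grasp_offset is the distance from the TCP to the grasp point, in m); z points along the fingers, y is the direction in which the jaws open and shut (so a half turn about z gives the same grasp; the last joint's range is limited). The gripper opens to 85 mm and grips with 20 to 120 N. Pads are 22 mm wide; open, the fingers measure 114 mm over their backs; the gripper's body (76 mm by 85 mm) begins 54 mm behind the grasp point. The pads swing forward as they close: fully open they stand 13 mm farther back than shut.
Start: joints at [-1.198, 0.238, -0.013, 1.319, 0, 1.571], TCP at [0.191, -0.489, 0.231] pointing down, gripper open.
Joint ranges: [-2.66, 2.66], [-1.03, 1.9], [-1.14, 1.46], [-1.82, 2.27], [-1.45, 1.34], [-3.14, 3.14]. Speed limits (rad/s): [2.22, 2.22, 2.79, 3.14, 3.14, 3.14].

## Interface

Orientations are given as a unit quaternion [w, x, y, z].
In Python, from workcell import env gives the robot as it stands.
- The arm moves only by the shell command python3 -m crank 'ROWS'. ROWS is JSON, a list of rows, each a list of 7 numbers: the opening, from 0 (shut) to 1 (fully open), then the shift along the tool's x, y, z in m, then the turn, a rotation vector about the tool's x, y, z in rad. In form: [[claw, x, y, z, ax, ay, az], ...]. A call has 1 to 20 rows; each row is the pose to reach, as a shift and turn from the pose measured when the call began, along the tool's axes at that moment; what a row does not reach only later rows make up. A row lasts 1/12 s, in which the tool goes at most 41.7 mm and 7.16 degrees, less where a joint would pass 70% of its speed; a pose out of reach is approached as far as the arm can. A call with a gripper value outside its range is refused whole. The fingers move at their own pace and stop on an object; the grip force is fixed at half the most. Time passes only in rows, so rows that repeat a pose let the fingers close. It gives the time, the measured TCP pose, the force and the opening at its end, in the units of the state.
- env.state(): the state, without advancing time (a new reading comes with each control period).
- env.get_image(name): name is "scene" or "side" or "wrist"; returns a dict with "color" (420x560x3 uint8, blue, green, red), "intrinsics" (3x3 intrinsics, pixels), "extrinsics" (4x4, takes a point from world to camera coordinates); the wrist camera has in their place "tool_from_camera" (4x4, takes a point from camera to tool coordinates, whose origin is the TCP and whose axes are the flange's). Camera axes: x right, y up, looking along -z (the intrinsics and any distortion apply to the point x, -y, -z); pixel columns grow to the right and rows downward; lengths in m; the calibration is good to about 2 mm. The wrist camera is an equidistant fisheye: a pixel r from the principal point sees the ray r / f radians off the axis. A picture is of the moment at which its call begins: read the wrist's pose just before it. There is no depth.
- env.close_job(): hands the job in, once; it reports no verdict.
The state is a dict: "time": time; "qpos": joint angles; "qd": joint speeds; "effort": joint torques, N m; "ee_pos": TCP position; "ee_rot": TCP orientation; "ft_force": force on the tool from outside, world axes, zero at the start; "moment": the same for the moment, N m; "width": finger opening in m.
Only numpy, scipy, OpenCV 4.12 (cv2) and the standard library are available. Lean on these libraries where they do the work, as an engineer would, in place of code of your own. Each camera call takes 0.05 s, during which the arm holds its last target. There are 200 camera calls.

## Task

The ink shaker is loaded and needs clamping: set the wing nut from the bench on its spindle, turn it backward under light pressure until you feel the thread start drop, then run it forward and snug the clamp plate down until the foam is squeezed by about 3 mm. Work gently: never force the thread or crush the foam, and leave the other things on the bench where they are. Let go of the nut when it is clamped.

Things in the scene. Friction and masses are not known exactly. Their poses are not given: they have to be found in the camera images.
- nut_center (a point): Aluminium wing nut, 90 g: centre of its hub on the bore axis, 17 mm above its underside, z up. Hub 34 mm tall with two upright flats 44 mm apart, 24 mm wide, facing its +y and -y: grip there. Wings reach 46 mm either side along its x, tops 43 mm above the underside. Foot flange 62 mm across, 5 mm thick. Through bore 29 mm, three thread lugs inside 10 mm above the underside. Starts on the bench.
- nut: The same nut: origin at the centre of its underside, z up along the bore. More than 30 N between nut and shaker harms the thread; 2 to 5 N of pressure is plenty.
- spindle_axis (a point): On the upright spindle's axis, level with the top of the unpressed clamp plate, 170 mm above the bench; z up. Steel spindle with a coarse right-hand thread (clockwise from above runs the nut down), 27 mm over the ridges, three starts 120 deg apart, ridges 7 mm apart, so 21 mm per turn, 1.5 mm axial play. Where round the spindle the starts lie is not known.
- spindle_tip (a point): Tip of the spindle, 38 mm above the plate: a bare 21 mm nose, tapered at the tip; ridges start 15 mm below. A nut set on rests on the ridges, underside 8 to 15 mm above the plate by its angle. Turned backward (anticlockwise) it climbs 3.3 mm per rad to 15 mm, then can drop 7 mm as the starts pass. Forward from there it meets the plate after about 2.5 rad.
- shaker: The bottle shaker, fixed to the bench: grey base 170 x 170 x 66 mm with a dial in front, a tray with eight 82 mm ink bottles round the spindle, the clamp plate on their caps. Origin: centre of its foot; front faces its -x.
- plate (a joint): Clamp plate, 148 mm disc with a 34 mm hole round the spindle, on foam: travel in m downward, 0 resting loose on the bottles; the foam pushes back 2.5 N per mm, bottoms out at 9 mm. Once the nut meets the plate, about 1.2 rad more of turning presses it 3 mm (the first 0.4 rad takes up thread play); the thread then holds it by friction.
- tape: Roll of masking tape lying flat, 104 mm across, 24 mm high; bystander. Origin under its centre.
- pen_machine: Tattoo pen lying, 118 mm long along its x, 28 mm thick, in front of the shaker; bystander. Origin under its middle.
- ink_black: Black ink bottle, 31 mm across, 82 mm tall, standing; bystander. Origin under its centre.
- ink_red: Red ink bottle, same size, standing; bystander. Origin under its centre.
- soap: Pump bottle of soap, 66 mm across, 190 mm tall, standing; bystander. Origin under its centre.
- cap_tray: Steel tray of ink caps, 100 x 60 x 17 mm; bystander. Origin under its centre.
- spanner: Small spanner lying flat, 130 mm along its x, 8 mm thick; bystander. Origin under its middle.
Not all that is in view belongs to the job. Several things look just like the nut: the one meant starts farthest to the robot's left.

How it is judged:
On the way, in this order (a step that is already met when the one before it is completed fails the run):
1. the nut, level on the spindle and resting on the thread, is turned backward up to the thread start (z of nut_center in the frame of spindle_axis between 0.0308 and 0.0335 m and horizontal distance between nut_center and spindle_axis below 0.003 m and angle between nut_center's own z axis and vertical below 0.12 rad and contact force between nut and shaker above 0.3 N), for 0.05 s.
2. the nut has dropped past the thread start, still above the plate (z of nut_center in the frame of spindle_axis between 0.018 and 0.0265 m and horizontal distance between nut_center and spindle_axis below 0.003 m and angle between nut_center's own z axis and vertical below 0.12 rad), for 0.1 s.
At the end, for the whole second after the job is handed in: The nut is on the thread, level (within 0.12 rad) and within 3 mm of the spindle axis, holding the plate pressed down by 1.5 to 4.5 mm (3 mm wanted) on its own, at rest and released (value of joint plate between 0.0015 and 0.0045 m and z of nut_center in the frame of spindle_axis between 0.0115 and 0.016 m and horizontal distance between nut_center and spindle_axis below 0.003 m and angle between nut_center's own z axis and vertical below 0.12 rad and linear speed of nut below 0.01 m/s and angular speed of nut below 0.1 rad/s); the robot touches nothing.
It fails at once if the thread is forced: more than 30 N between nut and shaker (contact force between nut and shaker above 30 N).
It fails at once if the foam is crushed: plate pressed down by more than 6 mm (value of joint plate above 0.006 m).
It fails at once if a bystander is moved by more than 30 mm (distance of any of tape, pen_machine, ink_black, ink_red, soap, cap_tray, spanner from where it was at the start of the episode above 0.03 m).
It also fails if it takes over 64 s, if anything falls off the work surface, if the arm or the gripper's body presses on something with over 40 N, if the wrist force passes 120 N, or if a joint passes its speed limit or range.

## Working session

There is one attempt and no reset: what is moved stays moved. The work goes in short steps, Python scripts to look and compute and a shell command to move; the robot and the scene stay as the last step left them, time stands still between calls to the robot, and variables do not carry over. Pictures are saved under pics/ and viewed, about 8 in all and at most 12, crops included, and the job is handed in when it is done.

```bash
ls; mkdir -p pics
python3 - <<'E'
from workcell import env
import cv2,numpy as np
print(env.state(), env.grasp_offset)
for n in ("scene","side"):
    i=env.get_image(n); cv2.imwrite(f"pics/{n}0.png",i["color"]); print(n,i["intrinsics"],i["extrinsics"])
    np.savez(f"{n}0.npz",**{k:np.array(v) for k,v in i.items()})
s=env.state(); i=env.get_image("wrist"); print(i["intrinsics"],i["tool_from_camera"],[k for k in i]); cv2.imwrite("pics/wrist0.png",i["color"])
a=cv2.imread("pics/scene0.png")
E
```

```text
pics
{'time': 0.0, 'qpos': array([-1.19800231e+00,  2.38779337e-01, -1.42660693e-02,  1.31920076e+00,
        1.23041059e-05,  1.57075514e+00]), 'qd': array([-1.11657089e-05,  7.43191052e-04,  6.40194261e-04, -1.67309189e-04,
       -1.24071416e-03,  2.66244730e-03]), 'effort': array([ 3.23467302e-04, -5.38779151e+01,  3.46430433e+01,  1.84815290e-02,
       -1.53289307e-05,  5.75095078e-05]), 'ee_pos': array([ 0.19106459, -0.48854466,  0.23067379]), 'ee_rot': array([-7.13507649e-04,  9.82674242e-01,  1.85339709e-01, -1.28281977e-04]), 'ft_force': array([ 0.17203883, -0.2768719 , -0.09282391]), 'moment': array([-0.00796334, -0.01675964,  0.00516336]), 'width': 0.0851862572107362} 0.0187
scene [[387.60338747   0.         267.0376011 ]
 [  0.         387.60338747 212.37844494]
 [  0.           0.           1.        ]] [[ 0.90138817  0.43237768 -0.02342886 -0.54283321]
 [-0.21869127  0.50127533  0.83719602 -0.01417353]
 [ 0.37372918 -0.7495149   0.54640087 -1.19410302]
 [ 0.          0.          0.          1.        ]]
side [[446.01953021   0.         273.0557317 ]
 [  0.         446.01953021 205.17841315]
 [  0.           0.           1.        ]] [[-0.95006609 -0.31119808  0.02302579  0.5508537 ]
 [ 0.19325619 -0.52885026  0.82641965 -0.18425313]
 [-0.24500301  0.78960316  0.56258366 -1.05750785]
 [ 0.          0.          0.          1.        ]]
[[325.1922621    0.         282.24958352]
 [  0.         325.1922621  207.72033334]
 [  0.           0.           1.        ]] [[ 7.65868190e-04  9.63582837e-01  2.67408919e-01  6.72104081e-02]
 [ 9.99999431e-01 -5.39374226e-04 -9.20448010e-04 -7.31740797e-04]
 [-7.42694426e-04  2.67409471e-01 -9.63582702e-01 -1.42071354e-01]
 [ 0.00000000e+00  0.00000000e+00  0.00000000e+00  1.00000000e+00]] ['color', 'intrinsics', 'tool_from_camera']
```

View pics/scene0.png

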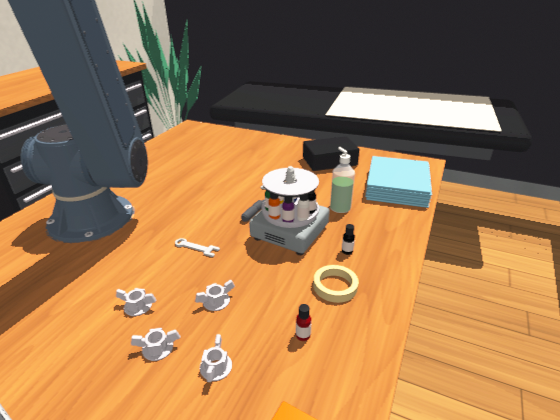

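View pics/side0.png

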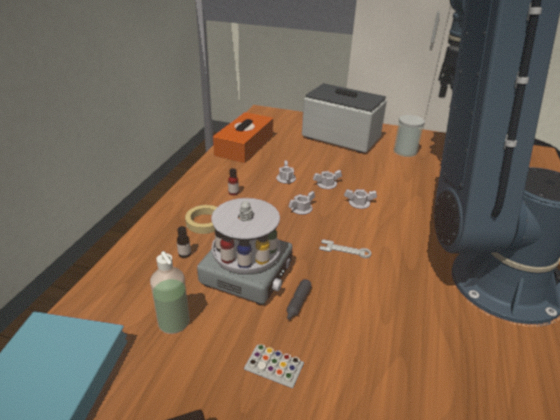

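The scene view shows four nut look-alikes: (136,300), (155,341), (216,295) and (215,361). The side view shows them at (286,173), (327,180), (360,198) and (302,203). The shaker's spindle tip is at about (290,170) in scene and (245,205) in side.

```bash
cat > h.py <<'E'
import numpy as np, cv2
from scipy.spatial.transform import Rotation as R
def ray(cam,uv):
    K,E=cam["intrinsics"],cam["extrinsics"]
    d=np.array([(uv[0]-K[0,2])/K[0,0],-(uv[1]-K[1,2])/K[1,1],-1.])
    r=E[:3,:3].T; d=r@d
    return -r@E[:3,3], d/np.linalg.norm(d)
def wrist(i,s):
    r=R.from_quat(np.roll(s["ee_rot"],-1)).as_matrix(); T=np.eye(4); T[:3,:3]=r; T[:3,3]=s["ee_pos"]
    return dict(K=i["intrinsics"],T=T@i["tool_from_camera"])
def wray(w,uv):
    K,T=w["K"],w["T"]; p=np.array([(uv[0]-K[0,2])/K[0,0],(uv[1]-K[1,2])/K[1,1]]); t=np.linalg.norm(p)
    n=p/max(t,1e-9); d=np.array([n[0]*np.sin(t),-n[1]*np.sin(t),-np.cos(t)])
    return T[:3,3],T[:3,:3]@d
def wproj(w,P):
    q=w["T"][:3,:3].T@(np.array(P)-w["T"][:3,3]); v=np.array([q[0],-q[1]]); t=np.arctan2(np.linalg.norm(v),-q[2])
    return w["K"][:2,2]+w["K"][0,0]*t*v/np.linalg.norm(v)
def proj(cam,P):
    q=cam["extrinsics"]@np.append(P,1); return cam["intrinsics"][:2,2]+cam["intrinsics"][0,0]*np.array([q[0],-q[1]])/-q[2]
def plane(rd,z): o,d=rd; return o+d*(z-o[2])/d[2]
def tri(*rs):
    A=sum(np.eye(3)-np.outer(d,d) for o,d in rs); b=sum((np.eye(3)-np.outer(d,d))@o for o,d in rs)
    p=np.linalg.solve(A,b); return p,[np.linalg.norm((np.eye(3)-np.outer(d,d))@(p-o)) for o,d in rs]
E
python3 - <<'E'
from h import *
sc=dict(np.load("scene0.npz")); sd=dict(np.load("side0.npz"))
np.set_printoptions(precision=4,suppress=True)
print("scene nuts",[plane(ray(sc,u),.02)for u in[(136,300),(155,341),(216,295),(215,361)]])
print("side nuts",[plane(ray(sd,u),.02)for u in[(286,173),(327,180),(360,198),(302,203)]])
print("tip",tri(ray(sc,(290,169)),ray(sd,(245,204))))
print("plate",tri(ray(sc,(290.5,181)),ray(sd,(246,218))))
for n,c,(x,y,w,h) in(("scene",sc,(225,150,130,100)),("side",sd,(190,190,110,110))):
    cv2.imwrite(f"pics/{n}_c.png",c["color"][y:y+h,x:x+w])
a=cv2.resize(sc["color"][160:260,235:345],None,fx=3.6,fy=3.6,interpolation=cv2.INTER_CUBIC)
b=cv2.resize(sd["color"][195:295,195:305],None,fx=3.6,fy=3.6,interpolation=cv2.INTER_CUBIC)
c=cv2.resize(sc["color"][275:385,110:250],None,fx=2.8,fy=2.2)
d=cv2.resize(sd["color"][160:215,270:380],None,fx=3.6,fy=3.6)
o=np.vstack([np.hstack([a,b]),np.hstack([cv2.resize(c,(396,240)),cv2.resize(d,(396,240))])])
cv2.imwrite("pics/crop1.png",o)
E
```

```text
scene nuts [array([ 0.3865, -0.2279,  0.02  ]), array([ 0.4985, -0.2992,  0.02  ]), array([ 0.5424, -0.1406,  0.02  ]), array([ 0.6322, -0.2883,  0.02  ])]
side nuts [array([ 0.629 , -0.2814,  0.02  ]), array([ 0.4962, -0.2845,  0.02  ]), array([ 0.3824, -0.2173,  0.02  ]), array([ 0.5363, -0.133 ,  0.02  ])]
tip (array([0.5899, 0.1744, 0.1997]), [np.float64(0.0006388680715043656), np.float64(0.0006388680715044183)])
plate (array([0.5892, 0.1758, 0.1639]), [np.float64(0.0010178157308458628), np.float64(0.0010178157308458472)])
```

View pics/crop1.png

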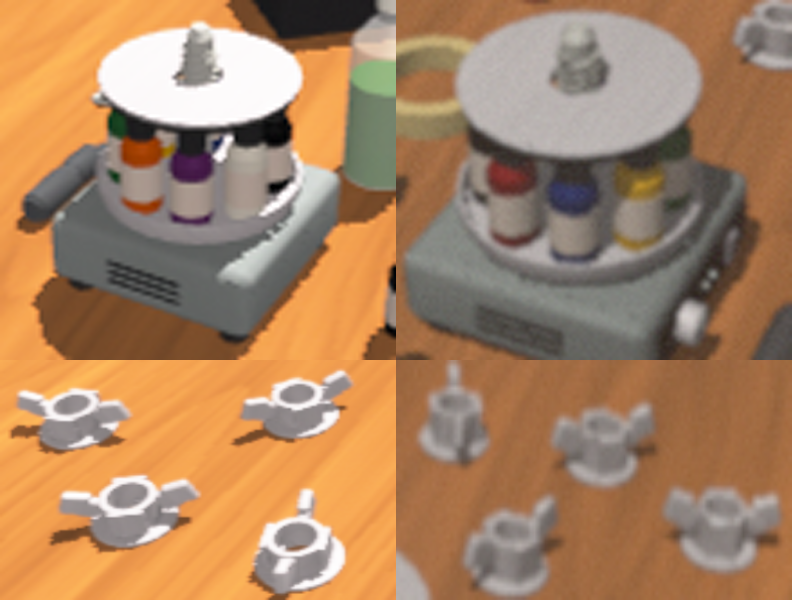

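Look-alikes: A (136,300) at y≈-0.22, B (155,341) at y≈-0.29, C (216,295) at y≈-0.137 and D (215,361) at y≈-0.285. Nut C lies farthest left, and the crop shows it upright with its wings running from about (198,297) to (232,285) in the scene view. Next I compute its heading and the move above it.

Run:
```python
from h import *
from workcell import env
sc=dict(np.load("scene0.npz")); sd=dict(np.load("side0.npz"))
np.set_printoptions(precision=4,suppress=True)
a=plane(ray(sc,(198.5,297.5)),.04);b=plane(ray(sc,(232,286)),.04); print(a,b,(a+b)/2,np.arctan2(*(b-a)[1::-1]))
# side wing tips crop d: 3.6 scale, offset (270,160)
f=lambda x,y:(270+(x-396)/3.6,160+(y-360)/ (240/55))
a=plane(ray(sd,f(470,550)),.04);b=plane(ray(sd,f(550,507)),.04); print(a,b,(a+b)/2,np.arctan2(*(b-a)[1::-1]))
print("soap",plane(ray(sc,(341,212)),0),plane(ray(sd,(172,328)),0),"blk",plane(ray(sc,(348,253)),0),"red",plane(ray(sc,(303,338)),0))
s=env.state(); r=R.from_quat(np.roll(s["ee_rot"],-1)).as_matrix(); print(r, r.T@(np.array([.50,-.138,.25])-s["ee_pos"]))
```

```text
[ 0.5239 -0.179   0.04  ] [ 0.5727 -0.1182  0.04  ] [ 0.5483 -0.1486  0.04  ] 0.8940427646624406
[ 0.559  -0.0903  0.04  ] [ 0.5129 -0.1612  0.04  ] [ 0.5359 -0.1257  0.04  ] -2.1472274384477874
soap [0.6933 0.333  0.    ] [0.6758 0.3794 0.    ] blk [0.7667 0.1496 0.    ] red [ 0.7583 -0.1548  0.    ]
[[ 0.9313  0.3643 -0.0004]
 [ 0.3643 -0.9313  0.001 ]
 [-0.     -0.0011 -1.    ]] [ 0.4154 -0.214  -0.0189]
```

```bash
python3 -m crank '[[1,0.444,-0.204,0.03,0,0,-0.57],[1,0.444,-0.204,0.03,0,0,-0.57],[1,0.444,-0.204,0.03,0,0,-0.57],[1,0.444,-0.204,0.03,0,0,-0.57],[1,0.444,-0.204,0.03,0,0,-0.57],[1,0.444,-0.204,0.03,0,0,-0.57],[1,0.444,-0.204,0.03,0,0,-0.57],[1,0.444,-0.204,0.03,0,0,-0.57],[1,0.444,-0.204,0.03,0,0,-0.57],[1,0.444,-0.204,0.03,0,0,-0.57],[1,0.444,-0.204,0.03,0,0,-0.57],[1,0.444,-0.204,0.03,0,0,-0.57],[1,0.444,-0.204,0.03,0,0,-0.57],[1,0.444,-0.204,0.03,0,0,-0.57],[1,0.444,-0.204,0.03,0,0,-0.57],[1,0.444,-0.204,0.03,0,0,-0.57]]'
cat > w.py <<'E'
import sys,pickle
from h import *
from workcell import env
np.set_printoptions(precision=4,suppress=True)
s=env.state(); i=env.get_image("wrist"); pickle.dump((s,i),open(sys.argv[1]+".pkl","wb")); cv2.imwrite(f"pics/{sys.argv[1]}.png",i["color"])
print(s["time"],s["qpos"],s["ee_pos"],s["ft_force"]); print(R.from_quat(np.roll(s["ee_rot"],-1)).as_matrix())
E
python3 w.py w1
```

```text
time: 1.48
ee_pos: [0.5296, -0.1376, 0.201]
ee_rot: [-0.001, 0.891, 0.454, -0.0]
ft_force: [-0.2, 1.0, 0.3]
width: 0.0858
1.4833 [-0.2545  0.2883 -0.0222  1.2614  0.0007  1.9452] [ 0.5296 -0.1376  0.201 ] [-0.2129  0.9651  0.2906]
[[ 0.5882  0.8087 -0.0009]
 [ 0.8087 -0.5882  0.001 ]
 [ 0.0003 -0.0013 -1.    ]]
```

View pics/w1.png

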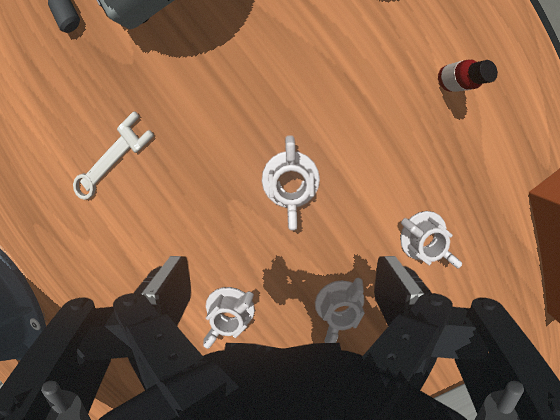

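The wrist view shows the wanted nut with its bore at about (292,185), wing ends at about (291,138) and (294,229), and its flats nearly square to the jaws. Look-alikes are at (432,241), (229,316) and (340,305). Next I measure its centre and heading.

Run:
```python
import pickle
from h import *
np.set_printoptions(precision=4,suppress=True)
s,i=pickle.load(open("w1.pkl","rb")); w=wrist(i,s); sc=dict(np.load("scene0.npz")); sd=dict(np.load("side0.npz"))
img=i["color"]; hsv=cv2.cvtColor(img,cv2.COLOR_BGR2HSV)
m=((hsv[...,1]<60)&(hsv[...,2]>90)).astype(np.uint8); m[:,:240]=0;m[:,345:]=0;m[:120]=0;m[245:]=0
n,l,st,c=cv2.connectedComponentsWithStats(m); k=1+np.argmax(st[1:,4]); ys,xs=np.nonzero(l==k); print(st[k],c[k])
top=xs[ys<=ys.min()+1].mean(),ys.min(); bot=xs[ys>=ys.max()-1].mean(),ys.max(); print(top,bot)
a=plane(wray(w,top),.042);b=plane(wray(w,bot),.042); print("wings",a,b,(a+b)/2,np.linalg.norm(a-b),np.arctan2(*(a-b)[1::-1]))
for name,uv,z in(("bore top",(292,185),.034),):print(name,plane(wray(w,uv),z))
L=xs.min(),ys[xs==xs.min()].mean();Rr=xs.max(),ys[xs==xs.max()].mean();a=plane(wray(w,L),.005);b=plane(wray(w,Rr),.005);print("flange",L,Rr,(a+b)/2,np.linalg.norm(a-b))
print("bore height tri",tri(wray(w,(292,185)),ray(sc,(215,292)),ray(sd,(302,200))))
P=(0.59,0.175,.208); r=w["T"]
cv2.imwrite("pics/w1c.png",cv2.resize(img[125:240,245:340],None,fx=5,fy=5,interpolation=cv2.INTER_CUBIC))
```

```text
[ 262  136   58   94 2502] [290.1918 179.7546]
(np.float64(289.5), np.int64(136)) (np.float64(292.5), np.int64(229))
wings [ 0.5651 -0.0985  0.042 ] [ 0.5149 -0.1734  0.042 ] [ 0.54   -0.1359  0.042 ] 0.09017262830564947 0.9801857178920952
bore top [ 0.5393 -0.1388  0.034 ]
flange (np.int64(262), np.float64(179.0)) (np.int64(319), np.float64(179.0)) [ 0.5391 -0.1379  0.005 ] 0.06037336117701508
bore height tri (array([ 0.5387, -0.1394,  0.0263]), [np.float64(0.0007791547908863717), np.float64(0.0008680847112430362), np.float64(0.0005308334028817921)])
```

View pics/w1c.png

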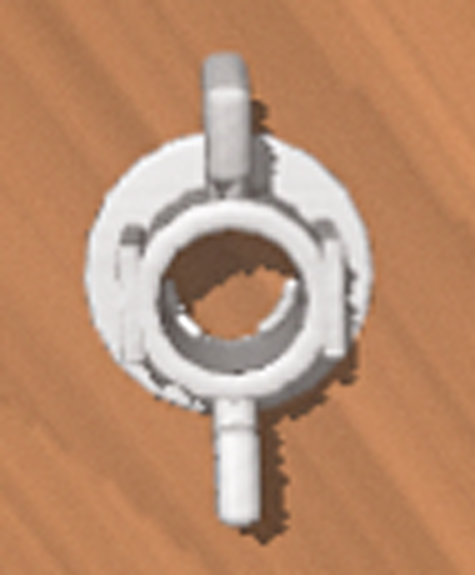

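The bore, flange and wing estimates agree within about 2 mm: centre ≈ (0.539, -0.138), heading ≈ 0.975. I'll go down to 80 mm first and look again from there for the x-alignment.

```bash
python3 -m crank '[[1,0.005,0.008,0.04,0,0,-0.035],[1,0.005,0.008,0.08,0,0,-0.035],[1,0.005,0.008,0.11,0,0,-0.035],[1,0.005,0.008,0.12,0,0,-0.035],[1,0.005,0.008,0.12,0,0,-0.035],[1,0.005,0.008,0.12,0,0,-0.035]]'
python3 w.py w2
python3 - <<'E'
import pickle
from h import *
np.set_printoptions(precision=4,suppress=True)
s,i=pickle.load(open("w2.pkl","rb")); w=wrist(i,s); s1,i1=pickle.load(open("w1.pkl","rb")); w1=wrist(i1,s1)
img=i["color"]; p=wproj(w,(.5393,-.1383,.034)); print(p)
u,v=int(p[0]),int(p[1]); x0,y0=u-90,v-110
c=img[max(y0,0):y0+220,x0:x0+180].copy(); print(x0,max(y0,0),c.shape)
cv2.imwrite("pics/w2c.png",cv2.resize(c,None,fx=3,fy=3,interpolation=cv2.INTER_CUBIC)[:600])
E
```

```text
time: 2.03
ee_pos: [0.539, -0.139, 0.0822]
ee_rot: [-0.0, 0.883, 0.469, 0.0]
ft_force: [-0.1, 0.6, 0.3]
width: 0.0856
2.0333 [-0.2528  0.3814 -0.2055  0.9843  0.0007  1.9134] [ 0.539  -0.139   0.0822] [-0.0835  0.5655  0.2612]
[[ 0.5609  0.8279 -0.0001]
 [ 0.8279 -0.5609  0.0008]
 [ 0.0006 -0.0005 -1.    ]]
[283.0605 229.5993]
193 119 (220, 180, 3)
```

View pics/w2c.png

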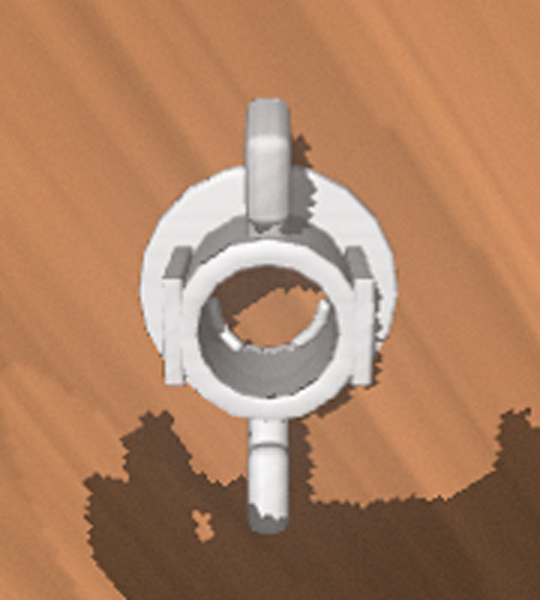

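From close by, the hub ring centre is at (282.3,228.7), about 1 px from the prediction, and the wings are vertical in the image, so the heading is right.

Run:
```python
import pickle
from h import *
np.set_printoptions(precision=4,suppress=True)
s,i=pickle.load(open("w2.pkl","rb")); w=wrist(i,s); s1,i1=pickle.load(open("w1.pkl","rb")); w1=wrist(i1,s1)
print(tri(wray(w,(282.3,228.7)),wray(w1,(291.6,184.4))),plane(wray(w,(282.3,228.7)),.034))
# flange centre row check: left/right flange edges at rows (287)/3
r=w["T"][:3,:3]
P=plane(wray(w,(282.3,228.7)),.034); print("tool shift",R.from_quat(np.roll(s["ee_rot"],-1)).as_matrix().T@(P-s["ee_pos"]))
```

```text
(array([ 0.5389, -0.1384,  0.0317]), [np.float64(0.0002138810645931352), np.float64(0.0002138810645930595)]) [ 0.5392 -0.1375  0.034 ]
tool shift [ 0.0013 -0.0006  0.0482]
```

```bash
python3 -m crank '[[1,0.001,-0.0005,0.03,0,0,0],[1,0.001,-0.0005,0.055,0,0,0],[1,0.001,-0.0005,0.070,0,0,0],[1,0.001,-0.0005,0.0745,0,0,0],[1,0.001,-0.0005,0.0745,0,0,0],[1,0.001,-0.0005,0.0745,0,0,0]]'
python3 -m crank '[[0.3,0,0,0,0,0,0],[0.3,0,0,0,0,0,0],[0.3,0,0,0,0,0,0],[0.3,0,0,0,0,0,0],[0.3,0,0,0,0,0,0],[0.3,0,0,0,0,0,0],[0.3,0,0,0,0,0,0],[0.3,0,0,0,0,0,0]]'
```

```text
time: 2.58
ee_pos: [0.5414, -0.1383, 0.0103]
ee_rot: [0.001, 0.883, 0.469, 0.002]
ft_force: [-0.4, 0.0, -0.4]
width: 0.0855
time: 3.25
ee_pos: [0.542, -0.1385, 0.0115]
ee_rot: [0.002, 0.883, 0.469, 0.002]
ft_force: [-0.7, 0.4, 7.7]
width: 0.0429
```

```bash
python3 -m crank '[[0.3,0,0,-0.03,0,0,0],[0.3,0,0,-0.07,0,0,0],[0.3,0,0,-0.11,0,0,0],[0.3,0,0,-0.15,0,0,0],[0.3,0,0,-0.19,0,0,0],[0.3,0,0,-0.23,0,0,0],[0.3,0,0,-0.24,0,0,0],[0.3,0,0,-0.24,0,0,0],[0.3,0,0,-0.24,0,0,0],[0.3,0,0,-0.24,0,0,0]]'
python3 w.py w3
python3 - <<'E'
import cv2
i=cv2.imread("pics/w3.png"); cv2.imwrite("pics/w3c.png",cv2.resize(i[190:400,150:420],None,fx=2.9,fy=2.8,interpolation=cv2.INTER_CUBIC))
E
```

```text
time: 4.08
ee_pos: [0.5398, -0.1381, 0.2495]
ee_rot: [0.001, 0.883, 0.469, 0.001]
ft_force: [0.4, 0.5, -2.4]
width: 0.0427
4.0833 [-0.2508  0.2868  0.1     1.381   0.0008  1.9152] [ 0.5398 -0.1381  0.2495] [ 0.4227  0.545  -2.3962]
[[ 0.5607  0.828   0.003 ]
 [ 0.828  -0.5607 -0.    ]
 [ 0.0017  0.0025 -1.    ]]
```

View pics/w3c.png

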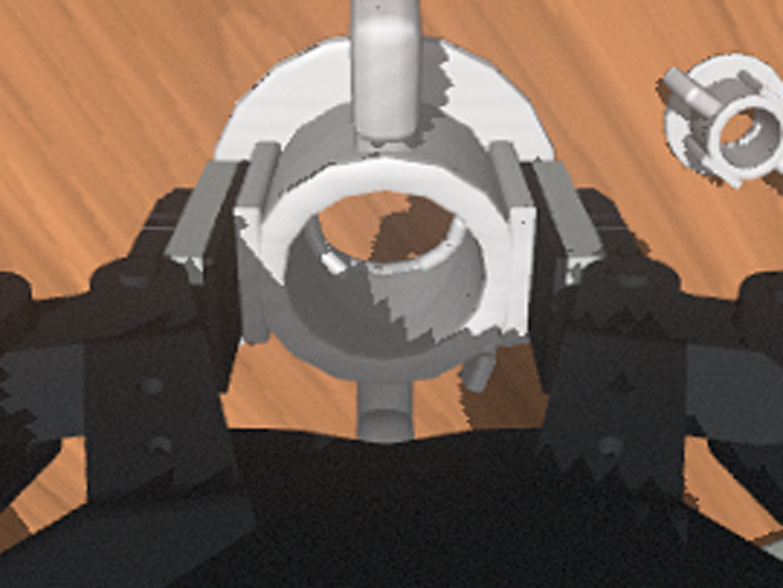

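The nut is held squarely: bore centre at about (283,287) in the wrist image, wings along the centre line. Now I swing towards the spindle with half the yaw turn and view it from above.

```bash
python3 -m crank '[[0.3,0.270,-0.067,-0.04,0,0,-1.33],[0.3,0.270,-0.067,-0.04,0,0,-1.33],[0.3,0.270,-0.067,-0.04,0,0,-1.33],[0.3,0.270,-0.067,-0.04,0,0,-1.33],[0.3,0.270,-0.067,-0.04,0,0,-1.33],[0.3,0.270,-0.067,-0.04,0,0,-1.33],[0.3,0.270,-0.067,-0.04,0,0,-1.33],[0.3,0.270,-0.067,-0.04,0,0,-1.33],[0.3,0.270,-0.067,-0.04,0,0,-1.33],[0.3,0.270,-0.067,-0.04,0,0,-1.33],[0.3,0.270,-0.067,-0.04,0,0,-1.33],[0.3,0.270,-0.067,-0.04,0,0,-1.33],[0.3,0.270,-0.067,-0.04,0,0,-1.33],[0.3,0.270,-0.067,-0.04,0,0,-1.33]]'
python3 w.py w4
python3 - <<'E'
import pickle
from h import *
np.set_printoptions(precision=4,suppress=True)
s,i=pickle.load(open("w3.pkl","rb")); w=wrist(i,s)
P=plane(wray(w,(283.1,287.5)),s["ee_pos"][2]+.0225); print("nut in tool",R.from_quat(np.roll(s["ee_rot"],-1)).as_matrix().T@(P-s["ee_pos"]))
s,i=pickle.load(open("w4.pkl","rb")); w=wrist(i,s); p=wproj(w,(.5895,.175,.208)); print(p,wproj(w,(.5895,.175,.17)))
u,v=p.astype(int); x0=max(u-130,0);y0=max(v-100,0); print(x0,y0); cv2.imwrite("pics/w4c.png",cv2.resize(i["color"][y0:y0+200,x0:x0+260],None,fx=3,fy=3,interpolation=cv2.INTER_CUBIC))
E
```

```text
time: 5.3
ee_pos: [0.6353, 0.1229, 0.2884]
ee_rot: [0.0, 0.407, 0.913, 0.0]
ft_force: [0.4, 0.1, -1.0]
width: 0.0428
5.3 [ 0.1913  0.453   0.4512  1.5683 -0.0003  1.0304] [0.6353 0.1229 0.2884] [ 0.3729  0.0996 -1.0225]
[[-0.6682  0.744   0.0006]
 [ 0.744   0.6682 -0.0002]
 [-0.0006  0.0004 -1.    ]]
nut in tool [-0.0002 -0.0003 -0.0225]
[283.6149 118.1616] [283.4685 118.4064]
153 18
```

View pics/w4c.png

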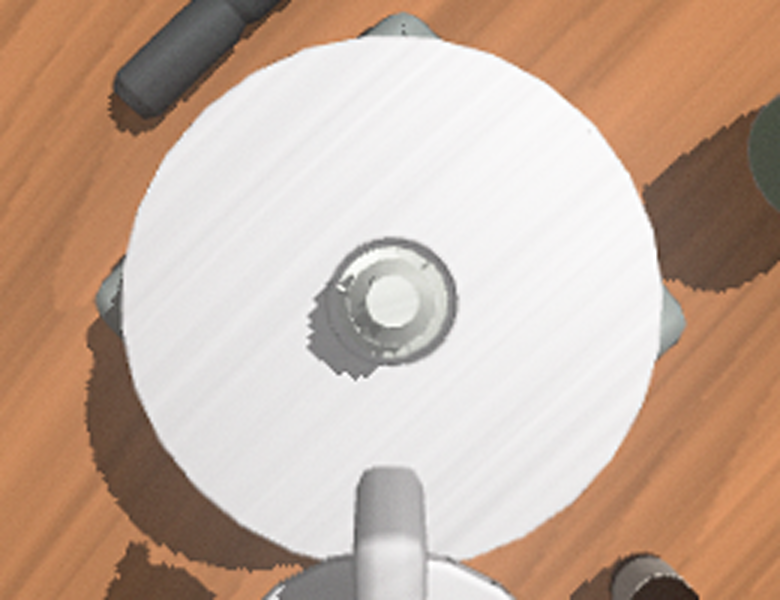

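The tip sits at pixel (283.7,118.3) with the plate hole concentric around it, within about 0.5 px of the prediction for (0.5895, 0.175). Now I go above the tip, turning the rest of the way so joint 6 has room on both sides.

```bash
python3 -m crank '[[0.3,0.0694,0.0007,0.02,0,0,-1.33],[0.3,0.0694,0.0007,0.02,0,0,-1.33],[0.3,0.0694,0.0007,0.02,0,0,-1.33],[0.3,0.0694,0.0007,0.03,0,0,-1.33],[0.3,0.0694,0.0007,0.03,0,0,-1.33],[0.3,0.0694,0.0007,0.04,0,0,-1.33],[0.3,0.0694,0.0007,0.04,0,0,-1.33],[0.3,0.0694,0.0007,0.05,0,0,-1.33],[0.3,0.0694,0.0007,0.053,0,0,-1.33],[0.3,0.0694,0.0007,0.053,0,0,-1.33],[0.3,0.0694,0.0007,0.053,0,0,-1.33],[0.3,0.0694,0.0007,0.053,0,0,-1.33],[0.3,0.0694,0.0007,0.053,0,0,-1.33],[0.3,0.0694,0.0007,0.053,0,0,-1.33]]'
python3 w.py w5
python3 - <<'E'
import pickle
from h import *
np.set_printoptions(precision=4,suppress=True)
s,i=pickle.load(open("w5.pkl","rb")); w=wrist(i,s); print(wproj(w,(.5895,.175,.208)),wproj(w,(.5895,.175,.17)))
cv2.imwrite("pics/w5c.png",cv2.resize(i["color"][210:360,183:383],None,fx=4,fy=4,interpolation=cv2.INTER_CUBIC))
print(env.state()["moment"]) if 0 else None
E
```

```text
time: 6.52
ee_pos: [0.5895, 0.1749, 0.2357]
ee_rot: [0.001, -0.241, 0.97, -0.0]
ft_force: [-0.3, -0.1, -1.4]
width: 0.0428
6.5167 [ 0.2886  0.3939  0.224   1.3997 -0.0004 -0.1991] [0.5895 0.1749 0.2357] [-0.3078 -0.1477 -1.3599]
[[-0.8834 -0.4686  0.0012]
 [-0.4686  0.8834 -0.    ]
 [-0.001  -0.0006 -1.    ]]
[281.1853 243.4463] [281.4283 222.5   ]
```

View pics/w5c.png

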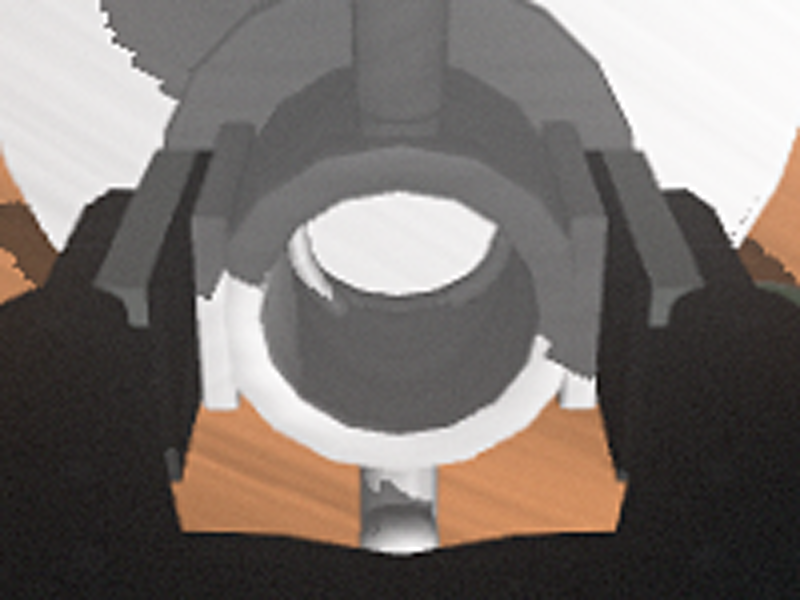

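The nut is over the spindle; the tip itself is hidden behind the hub wall, where the prediction puts it at (281,243). The nut's bore is centred at column 283. I'll descend gently and watch the force.

```bash
python3 -m crank '[[0.3,0,0,0.01,0,0,0],[0.3,0,0,0.02,0,0,0],[0.3,0,0,0.023,0,0,0],[0.3,0,0,0.025,0,0,0],[0.3,0,0,0.027,0,0,0],[0.3,0,0,0.029,0,0,0],[0.3,0,0,0.029,0,0,0]]'
```

```text
time: 7.15
ee_pos: [0.5895, 0.1749, 0.2064]
ee_rot: [0.0, -0.242, 0.97, -0.0]
ft_force: [0.3, -0.8, -1.0]
width: 0.0427
```

```bash
python3 -m crank '[[0.3,0,0,0.002,0,0,0],[0.3,0,0,0.004,0,0,0],[0.3,0,0,0.006,0,0,0],[0.3,0,0,0.006,0,0,0]]'; python3 -c "
from workcell import env
s=env.state();print(s['ee_pos'],s['ft_force'],s['moment'])"
```

```text
time: 7.48
ee_pos: [0.589, 0.1747, 0.1999]
ee_rot: [-0.0, -0.242, 0.97, -0.0]
ft_force: [-1.5, -1.3, -1.5]
width: 0.0429
[0.58896773 0.17465966 0.19986185] [-1.45023317 -1.33912777 -1.51277415] [-0.24311646  0.40853159 -0.04517219]
```

```bash
cat > s.sh <<'E'
python3 -c "
from workcell import env
import numpy as np
np.set_printoptions(precision=4,suppress=True)
s=env.state();print(s['ee_pos'],s['ft_force'],s['moment'],s['qpos'][5])"
E
python3 -m crank '[[0.3,0,0,0.001,0,0,0],[0.3,0,0,0.002,0,0,0],[0.3,0,0,0.002,0,0,0]]'; sh s.sh;  python3 -m crank '[[0.3,0,0,0.001,0,0,0],[0.3,0,0,0.0015,0,0,0],[0.3,0,0,0.0015,0,0,0]]'; sh s.sh
```

```text
time: 7.73
ee_pos: [0.5889, 0.1746, 0.1976]
ee_rot: [-0.0, -0.242, 0.97, -0.0]
ft_force: [-1.9, -1.1, -2.4]
width: 0.0428
[0.5889 0.1746 0.1976] [-1.865  -1.1231 -2.3561] [-0.2416  0.2497  0.0415] -0.19972464345990865
time: 7.98
ee_pos: [0.5889, 0.1746, 0.196]
ee_rot: [-0.0, -0.242, 0.97, -0.0]
ft_force: [-0.8, -0.3, -1.6]
width: 0.0427
[0.5889 0.1746 0.196 ] [-0.7535 -0.3267 -1.5585] [-0.2135  0.2484  0.0336] -0.19970462440331793
```

```bash
for k in 1 2; do echo; done; python3 -m crank '[[0.3,0,0,0.001,0,0,0],[0.3,0,0,0.0015,0,0,0],[0.3,0,0,0.0015,0,0,0]]'; sh s.sh;  python3 -m crank '[[0.3,0,0,0.001,0,0,0],[0.3,0,0,0.0015,0,0,0],[0.3,0,0,0.0015,0,0,0]]'; sh s.sh
```

```text
time: 8.23
ee_pos: [0.589, 0.1746, 0.1954]
ee_rot: [0.0, -0.242, 0.97, -0.0]
ft_force: [-3.0, -2.0, 5.5]
width: 0.043
[0.589  0.1746 0.1954] [-3.0136 -2.0211  5.4801] [-0.4607  0.7239 -0.0039] -0.1997045333933829
time: 8.48
ee_pos: [0.5891, 0.1746, 0.1953]
ee_rot: [0.001, -0.242, 0.97, -0.0]
ft_force: [-4.1, -1.9, 9.8]
width: 0.0427
[0.5891 0.1746 0.1953] [-4.1416 -1.9004  9.8169] [-0.4822  0.998   0.0089] -0.19966177713849695
```

```bash
python3 -m crank '[[0.3,0.0003,0,0.0003,0,0,0],[0.3,0.0003,0,0.0003,0,0,0]]'; sh s.sh; python3 -m crank '[[0.3,0,0,0.0002,0,0,-0.06],[0.3,0,0,0,0,0,-0.12],[0.3,0,0,-0.0002,0,0,-0.18],[0.3,0,0,-0.0002,0,0,-0.18]]'; sh s.sh
```

```text
time: 8.65
ee_pos: [0.5889, 0.1745, 0.1956]
ee_rot: [0.001, -0.242, 0.97, -0.0]
ft_force: [-2.5, -0.5, 4.2]
width: 0.0428
[0.5889 0.1745 0.1956] [-2.511  -0.519   4.1885] [-0.2856  0.53    0.0322] -0.19982904486606642
time: 8.98
ee_pos: [0.5887, 0.1745, 0.1957]
ee_rot: [0.001, -0.329, 0.944, -0.0]
ft_force: [-2.8, -1.6, 1.4]
width: 0.0426
[0.5887 0.1745 0.1957] [-2.7656 -1.595   1.3986] [-0.2989  0.5947 -0.0021] -0.3824413262345924
```

```bash
python3 -m crank '[[0.3,0,0,0.0004,0,0,-0.06],[0.3,0,0,0.0003,0,0,-0.12],[0.3,0,0,0.0003,0,0,-0.18],[0.3,0,0,0.0003,0,0,-0.18]]'; sh s.sh;python3 -m crank '[[0.3,0,0,0.0004,0,0,-0.06],[0.3,0,0,0.0003,0,0,-0.12],[0.3,0,0,0.0003,0,0,-0.18],[0.3,0,0,0.0003,0,0,-0.18]]'; sh s.sh
```

```text
time: 9.32
ee_pos: [0.5888, 0.1743, 0.195]
ee_rot: [0.001, -0.413, 0.911, -0.001]
ft_force: [-0.1, -2.8, -0.5]
width: 0.043
[0.5888 0.1743 0.195 ] [-0.1261 -2.7921 -0.4869] [-0.5118  0.1529 -0.0495] -0.5631999147772816
time: 9.65
ee_pos: [0.5889, 0.1741, 0.1944]
ee_rot: [0.001, -0.493, 0.87, -0.001]
ft_force: [-0.4, -2.5, -1.7]
width: 0.0429
[0.5889 0.1741 0.1944] [-0.4401 -2.4557 -1.6714] [-0.4583  0.0756 -0.0391] -0.7426302188196318
```

```bash
python3 -m crank '[[0.3,0.0003,0,0.0007,0,0,0],[0.3,0.0003,0,0.0014,0,0,0],[0.3,0.0003,0,0.002,0,0,0],[0.3,0.0003,0,0.002,0,0,0]]'; sh s.sh;python3 -m crank '[[0.3,0.0002,0,0.0007,0,0,0],[0.3,0.0002,0,0.0014,0,0,0],[0.3,0.0002,0,0.002,0,0,0],[0.3,0.0002,0,0.002,0,0,0]]'; sh s.sh
```

```text
time: 9.98
ee_pos: [0.5889, 0.1739, 0.1922]
ee_rot: [0.001, -0.492, 0.87, -0.001]
ft_force: [0.8, -0.8, -1.1]
width: 0.0426
[0.5889 0.1739 0.1922] [ 0.7681 -0.757  -1.0905] [-0.1374 -0.0359  0.0252] -0.741506620467736
time: 10.32
ee_pos: [0.5889, 0.1739, 0.1906]
ee_rot: [0.001, -0.492, 0.87, -0.001]
ft_force: [-1.0, -0.2, 1.1]
width: 0.0426
[0.5889 0.1739 0.1906] [-1.0137 -0.2447  1.109 ] [-0.0938  0.0606  0.0598] -0.7414882581348825
```

The nut has dropped: contact is now about 5 mm lower, after about 0.5 rad of turning past the start. The first crest was reached almost at once, so its absolute height is not well proven. I'll follow one more start backward under light pressure to get a clear crest and a clear drop; joint 6 has the room.

```bash
python3 -m crank '[[0.3,0,0,0.0001,0,0,-0.1],[0.3,0,0,-0.0003,0,0,-0.2],[0.3,0,0,-0.0006,0,0,-0.3],[0.3,0,0,-0.0009,0,0,-0.4],[0.3,0,0,-0.0009,0,0,-0.4]]'; sh s.sh
```

```text
time: 10.73
ee_pos: [0.5893, 0.1737, 0.1919]
ee_rot: [0.001, -0.657, 0.754, -0.002]
ft_force: [1.2, -1.1, 1.9]
width: 0.0429
[0.5893 0.1737 0.1919] [ 1.1818 -1.1184  1.8774] [-0.3919 -0.2832 -0.0296] -1.145831945494182
```

```bash
python3 -m crank '[[0.3,0,0,0.0001,0,0,-0.1],[0.3,0,0,-0.0003,0,0,-0.2],[0.3,0,0,-0.0006,0,0,-0.3],[0.3,0,0,-0.0009,0,0,-0.4],[0.3,0,0,-0.0009,0,0,-0.4]]'; sh s.sh
```

```text
time: 11.15
ee_pos: [0.5898, 0.1736, 0.1932]
ee_rot: [-0.001, 0.794, -0.608, 0.002]
ft_force: [1.7, -1.5, 4.0]
width: 0.0428
[0.5898 0.1736 0.1932] [ 1.6508 -1.521   3.984 ] [-0.3538 -0.3904 -0.0057] -1.5470187616291102
```

```bash
python3 -m crank '[[0.3,0.0002,0,0,0,0,-0.1],[0.3,0.0002,0,-0.0003,0,0,-0.2],[0.3,0.0002,0,-0.0006,0,0,-0.3],[0.3,0.0002,0,-0.0010,0,0,-0.4],[0.3,0.0002,0,-0.0010,0,0,-0.4]]'; sh s.sh
```

```text
time: 11.57
ee_pos: [0.5902, 0.1736, 0.1946]
ee_rot: [-0.001, 0.899, -0.439, 0.003]
ft_force: [1.3, 0.3, 3.0]
width: 0.0428
[0.5902 0.1736 0.1946] [1.3073 0.2683 2.9685] [-0.105  -0.2448  0.0293] -1.9463111999539144
```

```bash
python3 -m crank '[[0.3,0.0001,0,0,0,0,-0.1],[0.3,0.0001,0,-0.0003,0,0,-0.2],[0.3,0.0001,0,-0.0004,0,0,-0.25],[0.3,0.0001,0,-0.0004,0,0,-0.25]]'; sh s.sh
```

```text
time: 11.9
ee_pos: [0.5905, 0.1738, 0.1953]
ee_rot: [-0.001, 0.946, -0.325, 0.003]
ft_force: [1.1, 0.2, 3.4]
width: 0.0428
[0.5905 0.1738 0.1953] [1.1009 0.2188 3.3605] [ 0.0077 -0.1758  0.0163] -2.1917987586936927
```

```bash
python3 -m crank '[[0.3,0.0001,0,0.0002,0,0,-0.06],[0.3,0.0001,0,0,0,0,-0.12],[0.3,0.0001,0,0,0,0,-0.12]]'; sh s.sh
```

```text
time: 12.15
ee_pos: [0.5906, 0.1739, 0.1955]
ee_rot: [-0.001, 0.963, -0.27, 0.003]
ft_force: [0.1, -0.9, 4.0]
width: 0.0428
[0.5906 0.1739 0.1955] [ 0.0798 -0.9467  4.0147] [ 0.0317 -0.0346 -0.006 ] -2.307841589050988
```

```bash
python3 -m crank '[[0.3,0.0001,0,0.0003,0,0,-0.06],[0.3,0.0001,0,0.0003,0,0,-0.12],[0.3,0.0001,0,0.0003,0,0,-0.12]]'; sh s.sh
```

```text
time: 12.4
ee_pos: [0.5905, 0.1736, 0.1953]
ee_rot: [-0.001, 0.977, -0.214, 0.003]
ft_force: [-1.4, -0.6, 4.4]
width: 0.0426
[0.5905 0.1736 0.1953] [-1.427  -0.6382  4.3551] [-0.4486  0.1401 -0.0295] -2.4242363809486784
```

```bash
python3 -m crank '[[0.3,0,0,0.0003,0,0,-0.08],[0.3,0,0,0.0003,0,0,-0.16],[0.3,0,0,0.0003,0,0,-0.2],[0.3,0,0,0.0003,0,0,-0.2]]'; sh s.sh
```

```text
time: 12.73
ee_pos: [0.5907, 0.1738, 0.1947]
ee_rot: [-0.001, 0.993, -0.117, 0.003]
ft_force: [1.9, 0.5, -0.2]
width: 0.0426
[0.5907 0.1738 0.1947] [ 1.9407  0.5158 -0.1809] [ 0.0778 -0.4458 -0.0179] -2.619803961935213
```

```bash
python3 -m crank '[[0.3,0,0,0.0008,0,0,0],[0.3,0,0,0.0016,0,0,0],[0.3,0,0,0.002,0,0,0],[0.3,0,0,0.002,0,0,0]]'; sh s.sh
```

```text
time: 13.07
ee_pos: [0.5907, 0.1739, 0.1923]
ee_rot: [-0.001, 0.993, -0.118, 0.003]
ft_force: [2.7, 1.0, -2.1]
width: 0.043
[0.5907 0.1739 0.1923] [ 2.6886  1.0035 -2.0797] [ 0.1473 -0.5003 -0.0131] -2.6180031183320693
```

```bash
python3 -m crank '[[0.3,0,0,0.0008,0,0,0],[0.3,0,0,0.0016,0,0,0],[0.3,0,0,0.0022,0,0,0],[0.3,0,0,0.0022,0,0,0]]'; sh s.sh
```

```text
time: 13.4
ee_pos: [0.5907, 0.1738, 0.19]
ee_rot: [-0.001, 0.993, -0.118, 0.003]
ft_force: [1.9, 0.3, -0.3]
width: 0.0427
[0.5907 0.1738 0.19  ] [ 1.9208  0.2661 -0.3221] [ 0.0338 -0.4064 -0.0364] -2.6177997064277916
```

```bash
python3 -m crank '[[0.3,0,0,0.0005,0,0,0],[0.3,0,0,0.0005,0,0,0]]'; sh s.sh
```

```text
time: 13.57
ee_pos: [0.5907, 0.1738, 0.1899]
ee_rot: [-0.001, 0.993, -0.118, 0.003]
ft_force: [1.5, 0.5, 2.6]
width: 0.0429
[0.5907 0.1738 0.1899] [1.465  0.4603 2.6206] [ 0.0577 -0.2172  0.0584] -2.6176570393867253
```

The crest was at TCP z 0.1955 with 4–6 N, then the nut dropped to rest at 0.1899. That is 7 mm less the 0.3–0.4 rad turned past the start, so it agrees. Now I run it forward, following the 3.34 mm/rad pitch.

```bash
python3 -m crank '[[0.3,0,0,0.0002,0,0,0.1],[0.3,-0.0001,0.0001,0.0006,0,0,0.2],[0.3,-0.0002,0.0001,0.0009,0,0,0.3],[0.3,-0.0003,0.0001,0.0013,0,0,0.4],[0.3,-0.0003,0.0001,0.0013,0,0,0.4]]'; sh s.sh
```

```text
time: 13.98
ee_pos: [0.5905, 0.1737, 0.1886]
ee_rot: [-0.001, 0.949, -0.315, 0.003]
ft_force: [1.6, -0.5, 1.6]
width: 0.0429
[0.5905 0.1737 0.1886] [ 1.5603 -0.5011  1.5881] [-0.0685 -0.4131 -0.0101] -2.213023567027482
```

```bash
python3 -m crank '[[0.3,0,0,0.0002,0,0,0.1],[0.3,-0.0001,0.0001,0.0006,0,0,0.2],[0.3,-0.0002,0.0001,0.0009,0,0,0.3],[0.3,-0.0003,0.0001,0.0013,0,0,0.4],[0.3,-0.0003,0.0001,0.0013,0,0,0.4]]'; sh s.sh
```

```text
time: 14.4
ee_pos: [0.5902, 0.1737, 0.1872]
ee_rot: [-0.002, 0.867, -0.498, 0.003]
ft_force: [1.6, -1.2, 0.6]
width: 0.0429
[0.5902 0.1737 0.1872] [ 1.6269 -1.1515  0.562 ] [-0.3121 -0.3507 -0.038 ] -1.811459807805511
```

```bash
python3 -m crank '[[0.3,0,0,0.0005,0,0,0.1],[0.3,-0.0001,0.0001,0.0009,0,0,0.2],[0.3,-0.0001,0.0002,0.0012,0,0,0.3],[0.3,-0.0002,0.0003,0.0015,0,0,0.4],[0.3,-0.0002,0.0003,0.0019,0,0,0.5],[0.3,-0.0003,0.0004,0.0022,0,0,0.6],[0.3,-0.0003,0.0004,0.0022,0,0,0.6]]'; sh s.sh
```

```text
time: 14.98
ee_pos: [0.5895, 0.1736, 0.1851]
ee_rot: [0.003, -0.681, 0.732, -0.002]
ft_force: [0.2, -1.3, 1.7]
width: 0.0431
[0.5895 0.1736 0.1851] [ 0.2439 -1.2548  1.7347] [-0.2475 -0.1305 -0.065 ] -1.212016277022439
```

```bash
python3 -m crank '[[0.3,0,0,0.0003,0,0,0.1],[0.3,-0.0001,0.0001,0.0007,0,0,0.2],[0.3,-0.0001,0.0002,0.0010,0,0,0.3],[0.3,-0.0002,0.0003,0.0013,0,0,0.4],[0.3,-0.0002,0.0003,0.0017,0,0,0.5],[0.3,-0.0003,0.0004,0.0020,0,0,0.6],[0.3,-0.0003,0.0004,0.0020,0,0,0.6]]'; sh s.sh
```

```text
time: 15.57
ee_pos: [0.5889, 0.1739, 0.1831]
ee_rot: [0.003, -0.436, 0.9, -0.001]
ft_force: [0.3, -1.0, 2.6]
width: 0.043
[0.5889 0.1739 0.1831] [ 0.2826 -0.9549  2.6229] [-0.1228  0.0078 -0.1145] -0.6137805199657207
```

```bash
python3 -m crank '[[0.3,0,0,0.0002,0,0,0.1],[0.3,-0.0001,0.0001,0.0005,0,0,0.2],[0.3,-0.0001,0.0002,0.0009,0,0,0.3],[0.3,-0.0002,0.0002,0.0012,0,0,0.4],[0.3,-0.0002,0.0002,0.0015,0,0,0.5],[0.3,-0.0003,0.0003,0.0018,0,0,0.6],[0.3,-0.0003,0.0003,0.0018,0,0,0.6]]'; sh s.sh
```

```text
time: 16.15
ee_pos: [0.5885, 0.1744, 0.1812]
ee_rot: [0.003, -0.152, 0.988, -0.0]
ft_force: [-0.4, 0.9, 1.8]
width: 0.0427
[0.5885 0.1744 0.1812] [-0.4472  0.9086  1.7792] [ 0.1558  0.1233 -0.0175] -0.01656845507464039
```

```bash
python3 -m crank '[[0.3,0,0,0.0004,0,0,0.1],[0.3,-0.0001,0.0001,0.0007,0,0,0.2],[0.3,-0.0001,0.0001,0.0008,0,0,0.3],[0.3,-0.0001,0.0001,0.0008,0,0,0.3]]'; sh s.sh
```

```text
time: 16.48
ee_pos: [0.5883, 0.1745, 0.1805]
ee_rot: [0.003, -0.005, 1.0, 0.0]
ft_force: [-0.8, 0.4, 1.9]
width: 0.0425
[0.5883 0.1745 0.1805] [-0.7615  0.3944  1.9222] [ 0.1402  0.0979 -0.0301] 0.2793934832762227
```

```bash
python3 -m crank '[[0.3,0,0,0.0001,0,0,0.1],[0.3,0,0.0001,0.0001,0,0,0.2],[0.3,-0.0001,0.0001,0.0001,0,0,0.3],[0.3,-0.0001,0.0001,0.0002,0,0,0.35],[0.3,-0.0001,0.0001,0.0002,0,0,0.35]]'; sh s.sh
```

```text
time: 16.9
ee_pos: [0.5882, 0.1746, 0.1803]
ee_rot: [0.002, 0.166, 0.986, 0.0]
ft_force: [-0.8, -0.2, 2.3]
width: 0.0426
[0.5882 0.1746 0.1803] [-0.7963 -0.1729  2.2699] [0.0136 0.2397 0.0458] 0.6226131584995351
```

```bash
python3 -m crank '[[0.3,0,0,0.0002,0,0,0.1],[0.3,0,0.0001,0.0006,0,0,0.2],[0.3,-0.0001,0.0001,0.0009,0,0,0.3],[0.3,-0.0001,0.0001,0.0009,0,0,0.3]]'; sh s.sh
```

```text
time: 17.23
ee_pos: [0.5882, 0.1749, 0.1795]
ee_rot: [0.002, 0.31, 0.951, 0.001]
ft_force: [0.3, 0.8, 3.0]
width: 0.0427
[0.5882 0.1749 0.1795] [0.3264 0.8084 3.0293] [ 0.3119  0.2404 -0.0125] 0.9189119904112077
```

```bash
python3 -m crank '[[0.3,0,0,0.0003,0,0,0.1],[0.3,0,0.0001,0.0006,0,0,0.2],[0.3,0,0.0001,0.0009,0,0,0.3],[0.3,0,0.0001,0.0010,0,0,0.3]]'; sh s.sh
```

```text
time: 17.57
ee_pos: [0.5884, 0.1753, 0.1786]
ee_rot: [0.002, 0.446, 0.895, 0.002]
ft_force: [0.1, 0.9, 3.4]
width: 0.0431
[0.5884 0.1753 0.1786] [0.113  0.8595 3.38  ] [ 0.3822  0.2317 -0.0953] 1.2147589177300115
```

```bash
python3 -m crank '[[0.3,0,0,0.0003,0,0,0.1],[0.3,0,0.0001,0.0006,0,0,0.2],[0.3,0,0.0001,0.0006,0,0,0.2]]'; sh s.sh
```

```text
time: 17.82
ee_pos: [0.5887, 0.1756, 0.1781]
ee_rot: [0.002, 0.531, 0.847, 0.002]
ft_force: [0.8, 1.5, 1.4]
width: 0.0432
[0.5887 0.1756 0.1781] [0.8307 1.5317 1.3928] [ 0.2231  0.0936 -0.13  ] 1.4101058433619345
```

```bash
python3 -m crank '[[0.3,0,0,0.0003,0,0,0.1],[0.3,0,0,0.0005,0,0,0.15],[0.3,0,0,0.0005,0,0,0.15]]'; sh s.sh
```

```text
time: 18.07
ee_pos: [0.589, 0.1757, 0.1777]
ee_rot: [0.002, 0.59, 0.807, 0.003]
ft_force: [0.9, 1.9, 2.6]
width: 0.0429
[0.589  0.1757 0.1777] [0.8852 1.8527 2.6492] [ 0.3729  0.0534 -0.1092] 1.5530457126843944
```

About 2.8 mm of squeeze. I'll release and back straight up.

```bash
python3 -m crank '[[0.6,0,0,0,0,0,0],[0.9,0,0,0,0,0,0],[0.9,0,0,0,0,0,0],[0.9,0,0,0,0,0,0],[0.9,0,0,0,0,0,0],[0.9,0,0,0,0,0,0]]'; sh s.sh; python3 -m crank '[[0.9,0,0,-0.02,0,0,0],[0.9,0,0,-0.06,0,0,0],[0.9,0,0,-0.10,0,0,0],[0.9,-0.03,0,-0.12,0,0,0],[0.9,-0.07,0,-0.12,0,0,0],[0.9,-0.07,0,-0.12,0,0,0],[0.9,-0.07,0,-0.12,0,0,0]]'
python3 w.py w6
python3 - <<'E'
import pickle
from h import *
from workcell import env
i=env.get_image("side")["color"]; s,w=pickle.load(open("w6.pkl","rb")); sc=env.get_image("scene")["color"]
u,v=wproj(wrist(w,s),(.5895,.175,.19)).astype(int); print(u,v)
a=cv2.resize(w["color"][max(v-75,0):max(v-75,0)+150,u-75:u+75],(400,400),interpolation=cv2.INTER_CUBIC)
b=cv2.resize(i[180:280,195:295],(400,400),interpolation=cv2.INTER_CUBIC)
cv2.imwrite("pics/f.png",np.hstack([a,b]))
E
```

```text
time: 18.57
ee_pos: [0.5889, 0.1757, 0.1776]
ee_rot: [0.002, 0.59, 0.807, 0.002]
ft_force: [0.2, 0.7, -0.8]
width: 0.0771
[0.5889 0.1757 0.1776] [ 0.2258  0.6719 -0.7774] [ 0.0198  0.0023 -0.0085] 1.5520865381388018
time: 19.15
ee_pos: [0.61, 0.107, 0.2977]
ee_rot: [0.002, 0.591, 0.807, 0.003]
ft_force: [-0.4, 0.4, -0.6]
width: 0.0767
19.15 [0.1734 0.3942 0.3808 1.5508 0.0007 1.4381] [0.61   0.107  0.2977] [-0.386   0.4366 -0.5702]
[[-0.3013  0.9535  0.0064]
 [ 0.9535  0.3013  0.0018]
 [-0.0002  0.0066 -1.    ]]
283 116
```

View pics/f.png

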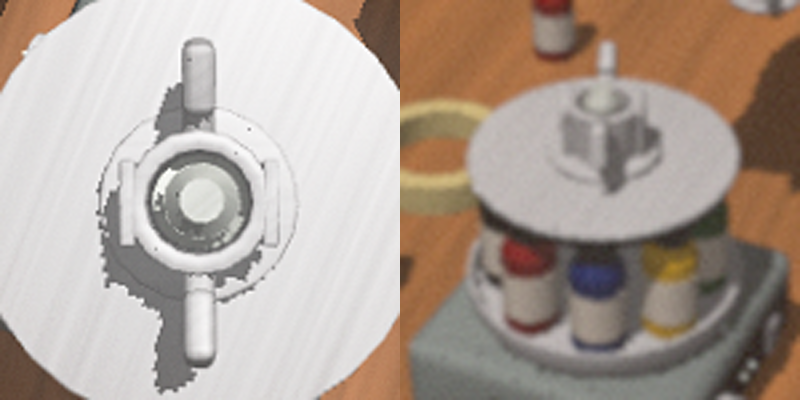

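The nut sits concentric on the spindle, flange on the plate and level, and the bystanders in view look unmoved. One last check is the plate travel, from the shift of its front rim between the first and latest pictures.

Run:
```python
from h import *
from workcell import env
print(env.state()["time"])
for n in("scene","side"):
    c0=dict(np.load(n+"0.npz")); i1=env.get_image(n)["color"]
    P=np.array([.5895,.175,.17]); e=(proj(c0,P-[0,0,.003])-proj(c0,P))[1]
    cc=proj(c0,P); g=[cv2.GaussianBlur(cv2.cvtColor(k,cv2.COLOR_BGR2GRAY),(0,0),1).astype(np.float32) for k in(c0["color"],i1)]
    d=[]
    for u in range(int(cc[0])-22,int(cc[0])+23):
        r=[]
        for a in g:
            col=a[int(cc[1])+8:int(cc[1])+42,u]; D=-np.diff(col); k=int(np.argmax(D)); k=min(max(k,1),len(D)-2)
            den=D[k-1]-2*D[k]+D[k+1]; r.append(k+(0.5*(D[k-1]-D[k+1])/den if den else 0))
        d.append(r[1]-r[0])
    # static reference: base region
    x,y=int(cc[0]),int(cc[1]); print(n,"rim shift px",np.median(d),np.percentile(d,[25,75]),"3mm =",e)
```

```text
19.3
scene rim shift px 1.3434548 [1.2918663  1.39057243] 3mm = 1.014188481660483
side rim shift px 1.3999996 [1.35416603 1.50774002] 3mm = 1.1222784920267657
```

```bash
python3 -c "
from workcell import env
print(env.close_job())"
```

```text
the job is handed in; nothing more can be done
None
```

I clamped the shaker with the nut farthest to the robot's left and handed the job in at about 19.4 s of robot time; no verdict was reported.

- **Thread start:** I turned the nut backward under a few newtons, feeling contact go at the start twice. The first crest came almost at once after setting it down, so I followed a second start round. It levelled off at its highest point (tool-tip height 0.1955 m) and then dropped to 0.1899 m.
- **Force:** While I was setting the nut on, the vertical force briefly reached about 11 N, above the 2 to 5 N you suggested but under the 30 N limit. After that it stayed at about 6 N or less.
- **Clamping:** I ran the nut forward to the plate and on until it was pressed, then released it and lifted the gripper clear.
- **Last checks:** The nut looks level and centred on the spindle, with its foot on the plate, and the bystanders I could see looked unmoved.
- **Squeeze estimates that disagree:** The arm's height readings give about 2.8 mm. The shift of the plate rim in the two fixed cameras gives about 3.6 to 4.0 mm. Both are inside 1.5 to 4.5 mm, but the camera figure is the less precise one.

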